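Eject the round blank from the drilling jig

ROBOT

A 6-joint arm with a two-finger parallel gripper is mounted at the origin on the work surface. World frame = base frame: x ahead of the robot, y to its left, z up, the work surface at z = 0. Lengths are in mm, angles in rad, forces in N, time in s.
With the tool pointing down it reaches from about 300 to 850 mm from the base axis. Payload 5.4 kg.
Tool frame: the origin (TCP) lies on the centre line of the jaws, within the pads' length; the fingertips stand 19 mm ahead of it and the grasp point (between the pads) is the TCP (env.tip_extent is the distance from the TCP to the fingertips, in mm); z points along the fingers, y is the direction in which the jaws open and shut (so a half turn about z gives the same grasp; the last joint's range is limited). The gripper opens to 85 mm and grips with 20 to 120 N. Pads are 22 mm wide; open, the fingers measure 114 mm over their backs; the gripper's body (76 mm by 85 mm) begins 54 mm behind the grasp point. The pads swing forward as they close: fully open they stand 13 mm farther back than shut.
Start: joints at [1.088, 0.158, 1.597, -0, 1.386, -0.21], TCP at [154.932, 553.717, 250.299] pointing down, gripper open.
Joint ranges: [-2.91, 2.91], [-0.94, 2.29], [0.18, 2.7], [-1.29, 4.43], [0.17, 2.64], [-3, 3]. Speed limits (rad/s): [2.57, 2.57, 3.14, 3.14, 3.14, 3.14].

INTERFACE

Orientations are given as a rotation vector (axis times angle).
In Python, from rig import env gives the robot as it stands. The module is installed in compiled form; this text tells all that it offers.
- The arm moves only by the tool step_arm, never from a script. Its argument "series" is text: rows parted by semicolons, each of 7 numbers parted by spaces: the shift along the tool's x, y, z each as a share of 0.3 m, from -1 to 1, then the turn, a rotation vector about the tool's x, y, z each as a share of 90 degrees, from -1 to 1, then the opening, from -1 (shut) to 1 (fully open). A call has 1 to 20 rows; each row is the pose to reach, as a shift and turn from the pose measured when the call began, along the tool's axes at that moment; what a row does not reach only later rows make up. A row lasts 1/8 s, in which the tool goes at most 62.5 mm and 10.7 degrees, less where a joint would pass 70% of its speed; a pose out of reach is approached as far as the arm can. A call with a number of a shift or a turn outside -1 to 1 is refused whole. A call with a gripper value outside its range is refused whole. The fingers move at their own pace and stop on an object; "squeeze" is the grip in N (left out, the last holds). Time passes only in rows, so rows that repeat a pose let the fingers close. It gives the time, the measured TCP pose, the force and the opening at its end, in the units of the state.
- env.read_state(): the state, without advancing time (a new reading comes with each control period).
- env.snapshot(name): name is "scene" or "top" or "wrist"; returns the picture (384x512x3 uint8, blue, green, red); there is no depth.
- env.camera_params(name): a dict with "mtx" (3x3 intrinsics, pixels), "rvec" (rotation vector, rad) and "tvec" (3), from world to camera coordinates, as OpenCV has them. Camera axes: x right, y down, z forward; pixel columns grow to the right and rows downward; lengths in mm; the calibration is good to about 2 mm. A picture is of the moment at which its call begins: read the wrist's pose just before it. camera_params takes no time and is no camera call; for the wrist camera it gives the pose at the moment of the call.
- env.sign_off(): hands the job in, once; it reports no verdict.
The state is a dict: "time_s": time; "q": joint angles; "qd": joint speeds; "effort": joint torques, N m; "ee_pos": TCP position; "tcp_rot": TCP orientation; "force": force on the tool from outside, world axes, zero at the start; "moment": the same for the moment, N m; "width": finger opening in mm.
Only numpy, scipy, OpenCV 4.12 (cv2) and the standard library are available. Lean on these libraries where they do the work, as an engineer would, in place of code of your own. Each camera call takes 0.05 s, during which the arm holds its last target. There are 200 camera calls.

TASK

One of the three lanes of the drilling jig holds a round blank. Push the black paddle of that lane's spring ejector slide along to its stop, so that the round blank drops into the catch tray at the end of its lane and lies flat there, and let go of the paddle. Do not touch the blanks themselves with the robot, and leave the square and the oblong blank where they are.

Things in the scene. Friction and masses are not known exactly. Their poses are not given: they have to be found in the camera images.
- jig: Fixed jig 290x270; all in mm; origin on the bench at its middle, +x from paddles to tray, z up. Lanes along x at y = -85, 0, 85. Per lane an upright black paddle, 12 (x) by 30 mm, centre x = -115 at rest, top z = 100, free above z = 60, nothing tall behind it. It slides 80 mm in +x to its stop (spring 2 N, at the stop 7 N) and springs back; its pusher face goes from x = -37 to 43. Deck z = 30.
- round_blank: Round wooden blank, diameter 44 mm, 18 mm thick: the one to eject. Origin at the centre of its underside, z up. It lies flat on the deck in one of the jig's three lanes (which one varies), under two steel keeper tabs (top z = 54 mm). The deck ends in a drop at jig x = 30 mm; beyond it is the lane's catch tray, floor z = 8 mm, x = 30 to 135 mm, walls 45 mm high.
- square_blank: Square wooden blank, 44 by 44 mm, 18 mm thick, to be left in its lane. Origin at the centre of its underside, z up. The lane walls are 50 mm high and 48 mm apart.
- oblong_blank: Oblong wooden blank, 24 mm along the lane (its x) by 44 mm across (its y), 18 mm thick, to be left in its lane. Origin at the centre of its underside, z up.
Things that resemble listed ones, but are neither listed nor needed, are in the scene too. Leave any orange or pink look-alike of the round_blank alone.

How it is judged:
By the outcome, as a careful person would: the job done as asked, in the order asked, and still so for the second after the job is handed in, with the robot touching nothing.
It also fails if it takes over 32 s, if anything falls off the work surface, if the arm or the gripper's body presses on something with over 40 N, if the wrist force passes 120 N, or if a joint passes its speed limit or range.

## Working session

There is one attempt and no reset: what is moved stays moved. The work goes in short steps, Python scripts to look and compute and a tool call to move; the robot and the scene stay as the last step left them, time stands still between calls to the robot, and variables do not carry over. Pictures are saved under pics/ and viewed, on a budget of 10 in all, crops included, one or two more only if the job needs it, and the job is handed in when it is done.

Besides the shell and the picture viewer there is one more tool, called after "Request:" in YAML: its name, and indented under it one key for each argument. step_arm: Moves the arm, as the interface text tells. Its arguments: {"type":"object","properties":{"series":{"type":"string"},"squeeze":{"type":"number"}},"required":["series"]}

```bash
mkdir -p pics; python3 - <<'E'
from rig import env
import cv2,numpy as np
a=env.snapshot("scene");b=env.snapshot("top")
cv2.imwrite("pics/scene.png",a);cv2.imwrite("pics/top.png",b)
s=env.read_state();print(s)
for n in("scene","top"):print(env.camera_params(n))
E
```

```text
{'time_s': 0.1, 'q': array([ 1.08790428e+00,  1.59018169e-01,  1.59812679e+00, -9.91224570e-06,
        1.38621576e+00, -2.10093591e-01]), 'qd': array([-0.00015112,  0.00113133, -0.00331779, -0.00017154, -0.00074643,
        0.00079112]), 'effort': array([-1.71536863e-04, -3.96989179e+01, -3.32338858e+01, -1.32465298e-04,
        4.13431000e-03, -2.18697056e-05]), 'ee_pos': array([154.69190366, 553.25754808, 249.38701778]), 'tcp_rot': array([-4.27099940e-01, -3.11182719e+00,  2.61693399e-03]), 'force': array([0.14362725, 0.77799677, 0.62183483]), 'moment': array([-0.01603343, -0.04806236, -0.0538649 ]), 'width': 85.2181608690724}
{'mtx': array([[434.98256304,   0.        , 252.75601327],
       [  0.        , 434.98256304, 181.76173618],
       [  0.        ,   0.        ,   1.        ]]), 'rvec': array([ 1.31994222,  2.32629675, -0.81151314]), 'tvec': array([ 271.63620034, -354.9789859 , 1339.46530832])}
{'mtx': array([[362.00104247,   0.        , 252.87723635],
       [  0.        , 362.00104247, 197.7663591 ],
       [  0.        ,   0.        ,   1.        ]]), 'rvec': array([ 2.17641986, -2.00977258,  0.22686535]), 'tvec': array([-11.54647106, 577.66306387, 643.61400518])}
```

View pics/top.png

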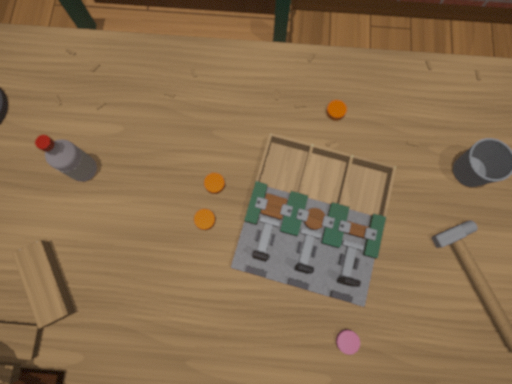

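View pics/scene.png

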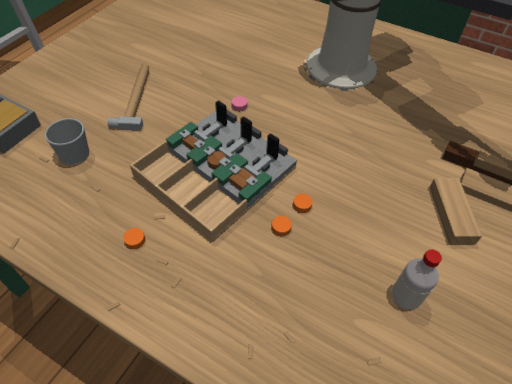

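The top view shows the jig with its tray end upward at (270,137)-(394,167) and the paddles at about (261,254), (304,266), (346,280). The middle blank at (315,218) looks round. I'll enlarge both views to confirm.

```bash
python3 - <<'E'
import cv2,numpy as np
a=cv2.imread("pics/top.png")[125:310,225:405];b=cv2.imread("pics/scene.png")[90:240,125:305]
A=cv2.resize(a,(540,555),interpolation=cv2.INTER_CUBIC)
cv2.imwrite("pics/topz.png",A)
cv2.imwrite("pics/scz.png",cv2.resize(b,(720,600),interpolation=cv2.INTER_CUBIC))
for n,(x0,y0,x1,y1) in(("top",(225,230,405,310)),("scene",(200,90,305,170))):
    im=cv2.imread(f"pics/{n}.png")[y0:y1,x0:x1]
    m=(im.max(2)<40).astype(np.uint8)
    k,l,st,c=cv2.connectedComponentsWithStats(m)
    for i in range(1,k):
        if st[i,4]>15:print(n,st[i]+[x0,y0,0,0,0],c[i]+[x0,y0])
E
```

```text
scene [216 101  20  25 232] [222.74568966 113.95689655]
scene [241 117  20  25 252] [247.31349206 129.71825397]
scene [211 131   7   5  16] [214.5 133.5]
scene [267 134  20  26 262] [273.88549618 146.90839695]
```

View pics/topz.png

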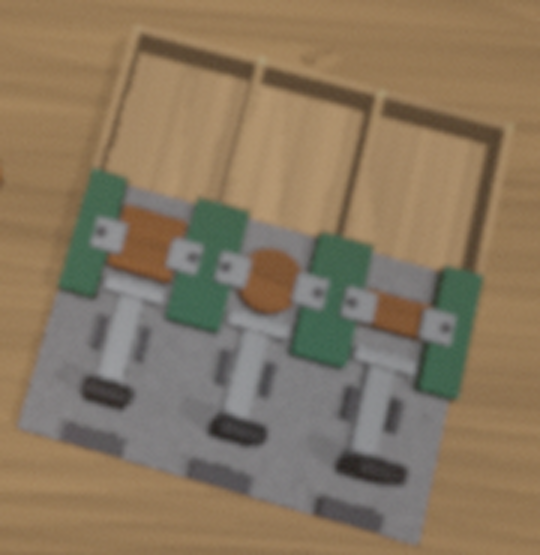

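View pics/scz.png

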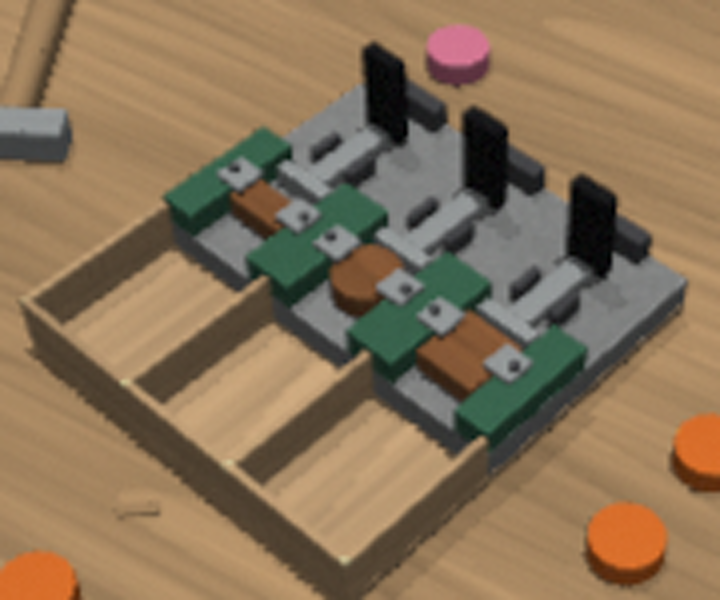

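The middle lane holds the round blank, at (267,280) in the top crop. The square is in the left lane and the oblong in the right. Next I'll get the jig pose from the rim corners, deck corners and paddle tops in both views.

```bash
cat > h.py <<'E'
from rig import env
import cv2,numpy as np
def ray(n,uv,p=None):
    p=p or env.camera_params(n);R=cv2.Rodrigues(p["rvec"])[0]
    d=R.T@np.append(cv2.undistortPoints(np.array([[uv]],float),p["mtx"],None)[0,0],1)
    return -R.T@p["tvec"],d/np.linalg.norm(d)
def onz(n,uv,z):
    c,d=ray(n,uv);return c+d*(z-c[2])/d[2]
def tri(u,v):
    c,d=ray("top",u);e,f=ray("scene",v)
    t=np.linalg.lstsq(np.c_[d,-f],e-c,rcond=None)[0];p,q=c+d*t[0],e+f*t[1]
    return (p+q)/2,np.linalg.norm(p-q)
E
python3 - <<'E'
from h import *
np.set_printoptions(precision=1,suppress=True)
T=lambda x,y:(x/3+225-.33,y/3+125-.33)
S=lambda x,y:(x/4+125-.37,y/4+90-.37)
print("cams",ray("top",(256,192)),ray("scene",(256,192)))
for nm,t,s in [("rimL",(137,30),(345,563)),("rimR",(512,127),(22,300)),("padL",(108,393),(592,185)),("padM",(238,432),(484,117)),("padR",(370,470),(384,54))]:
    print(nm,tri(T(*t),S(*s)),onz("top",T(*t),45),onz("top",T(*t),100),onz("scene",S(*s),45),onz("scene",S(*s),100))
a=[onz("top",T(22,428),30),onz("top",T(420,543),30),onz("top",T(137,30),45),onz("top",T(512,127),45)]
for p in a:print(p)
for i,j in((0,1),(2,3),(0,2),(1,3)):print(np.linalg.norm((a[i]-a[j])[:2]))
print("round",onz("top",T(267,280),48))
E
```

```text
cams (array([416.4,  19. , 757.8]), array([ 0.2,  0. , -1. ])) (array([1108.7,  322.6,  812.8]), array([-0.5, -0.3, -0.8]))
rimL (array([722.1,   8.6,  42.1]), np.float64(0.9730483426481477)) [720.7   9.1  45. ] [697.2   9.9 100. ] [723.7   9.3  45. ] [751.3  31.8 100. ]
rimR (array([ 670.2, -253.1,   44.2]), np.float64(0.7101565670095003)) [ 669.7 -252.4   45. ] [ 650.2 -231.5  100. ] [ 670.7 -252.9   45. ] [ 702.1 -211.6  100. ]
padL (array([463.8,  10.4, 100.1]), np.float64(1.6919859209981871)) [467.4  10.5  45. ] [463.5  11.1 100. ] [414.3 -14.6  45. ] [464.    9.5 100. ]
padM (array([447.8, -70. , 100.9]), np.float64(5.378389916199546)) [449.3 -74.9  45. ] [446.7 -67.6 100. ] [ 396.6 -103.7   45. ] [447.6 -73.1 100. ]
padR (array([ 432.5, -149.6,  101.8]), np.float64(7.97077801824333)) [ 432.2 -160.    45. ] [ 431.  -146.2  100. ] [ 379.2 -191.8   45. ] [ 431.4 -154.9  100. ]
[441.2  65.1  30. ]
[ 389.3 -196.7   30. ]
[720.7   9.1  45. ]
[ 669.7 -252.4   45. ]
266.90670459433824
266.43336692815245
285.02466347072306
285.93897697398404
round [549.4 -88.8  48. ]
```

Request:
step_arm:
  series: "-0.655 -0.88 0 0 0 -0.05 -1;-0.655 -0.88 0 0 0 -0.05 -1;-0.655 -0.88 0 0 0 -0.05 -1;-0.655 -0.88 0 0 0 -0.05 -1;-0.655 -0.88 0 0 0 -0.05 -1;-0.655 -0.88 0 0 0 -0.05 -1;-0.655 -0.88 0 0 0 -0.05 -1"
  squeeze: 40

```text
time_s: 0.98
ee_pos: [273.1, 245.3, 249.6]
tcp_rot: [-0.31, -3.126, 0.002]
force: [0.5, 0.5, -0.0]
width: 0.2
```

```bash
cat > go.py <<'E'
from h import *
# jig-frame target (x,y) + TCP z -> tool shares; also the present pose in the jig frame
O=np.array([555.2,-93.7]);yaw=-0.194
def where(x,y,z):
    s=env.read_state();R=cv2.Rodrigues(s["tcp_rot"])[0];c,n=np.cos(yaw),np.sin(yaw)
    J=np.array([[c,-n],[n,c]]);p=s["ee_pos"]
    g=np.append(O+J@[x,y],z)
    Rg=np.c_[[-c,-n,0],[-n,c,0],[0,0,-1]]
    print("t",s["time_s"],"jig",J.T@(p[:2]-O),"z",p[2],"F",s["force"],"w",s["width"])
    print("shift",R.T@(g-p)/300,"turn",cv2.Rodrigues(R.T@Rg)[0].ravel()/(np.pi/2))
E
python3 -c "
from go import *
where(-167,0,200)"
```

```text
t 0.975 jig [-342.18109719  278.23261804] z 249.58334246493985 F [ 0.45646044  0.50895813 -0.03763451] w 0.22987915097119418
shift [-0.58718517 -0.92519242  0.1663746 ] turn [-0.00095826 -0.00032348 -0.00217443]
```

Request:
step_arm:
  series: "-0.587 -0.925 0.166 0 0 0 -1;-0.587 -0.925 0.166 0 0 0 -1;-0.587 -0.925 0.166 0 0 0 -1;-0.587 -0.925 0.166 0 0 0 -1;-0.587 -0.925 0.166 0 0 0 -1;-0.587 -0.925 0.166 0 0 0 -1;-0.587 -0.925 0.166 0 0 0 -1;-0.587 -0.925 0.166 0 0 0 -1"

```text
time_s: 1.98
ee_pos: [391.2, -60.0, 200.0]
tcp_rot: [-0.307, -3.125, 0.001]
force: [-0.9, -0.5, -0.4]
width: 0.2
```

```bash
python3 -c "
from go import *
where(-167,0,88)
cv2.imwrite('pics/w1.png',env.snapshot('wrist'))"
```

```text
t 1.975 jig [-167.38350137    1.44741524] z 199.96181503324013 F [-0.89244977 -0.51421787 -0.37553537] w 0.18218781014562768
shift [-0.00172192 -0.00451395  0.37320816] turn [-0.000526   -0.0007439  -0.00102023]
```

View pics/w1.png

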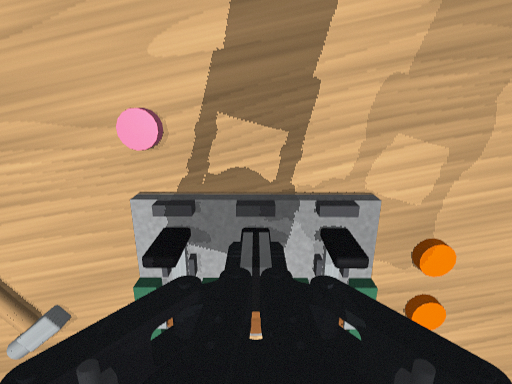

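The wrist view shows the fingers at u≈256, centred between the outer paddles at u≈168 and u≈343, and aligned with the lane. I'll go down behind the middle paddle.

Request:
step_arm:
  series: "0 -0.005 0.373 0 0 0 -1;0 -0.005 0.373 0 0 0 -1;0 -0.005 0.373 0 0 0 -1;0 -0.005 0.373 0 0 0 -1"

```text
time_s: 2.52
ee_pos: [392.1, -61.5, 90.1]
tcp_rot: [0.304, 3.125, -0.003]
force: [-0.2, -0.9, 1.1]
width: -0.1
```

```bash
python3 -c "
from go import *
where(-132,0,88)
cv2.imwrite('pics/s2.png',cv2.resize(env.snapshot('scene')[60:210,170:320],(600,600),interpolation=cv2.INTER_CUBIC))"
```

```text
t 2.525 jig [-1.66197627e+02  1.35717815e-01] z 90.14334092805113 F [-0.15141529 -0.85021286  1.10750266] w -0.08858731956906124
shift [-0.11397643 -0.00044231  0.00739078] turn [-1.13775179e-03  1.37119174e-03  1.62310180e-05]
```

View pics/s2.png

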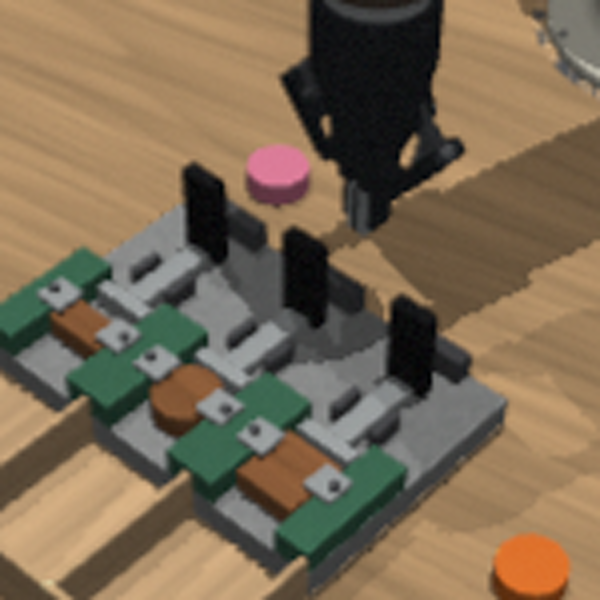

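Request:
step_arm:
  series: "-0.06 0 0.007 0 0 0 -1;-0.1 0 0.007 0 0 0 -1;-0.13 0 0.007 0 0 0 -1;-0.16 0 0.007 0 0 0 -1;-0.19 0 0.007 0 0 0 -1;-0.22 0 0.007 0 0 0 -1;-0.25 0 0.007 0 0 0 -1"

```text
time_s: 3.45
ee_pos: [466.4, -76.5, 88.6]
tcp_rot: [0.304, 3.125, -0.004]
force: [-5.7, -0.3, 3.8]
width: -0.1
```

```bash
python3 -c "
from go import *
where(-52,0,88)"
```

```text
t 3.45 jig [-90.4865564  -0.2445374] z 88.6424935202026 F [-5.68081932 -0.34751796  3.78738669] w -0.05021990984110307
shift [-0.12828286  0.00083775  0.00245008] turn [-1.48092077e-03  1.54016146e-03 -8.57530413e-05]
```

Contact is made, with about 5.7 N pushing back. I'll go on towards the stop.

Request:
step_arm:
  series: "-0.03 0 0 0 0 0 -1;-0.06 0 0 0 0 0 -1;-0.09 0 0 0 0 0 -1;-0.11 0 0 0 0 0 -1;-0.12 0 0 0 0 0 -1;-0.12 0 0 0 0 0 -1"

```text
time_s: 4.2
ee_pos: [501.5, -83.5, 88.5]
tcp_rot: [0.304, 3.126, -0.004]
force: [-5.9, -1.2, 4.7]
width: -0.0
```

```bash
python3 -c "
from go import *
where(-52,0,88)
cv2.imwrite('pics/s3.png',cv2.resize(env.snapshot('scene')[90:240,125:305],(720,600),interpolation=cv2.INTER_CUBIC))"
```

```text
t 4.2 jig [-54.6541843  -0.3891637] z 88.50150899955135 F [-5.91522667 -1.16968184  4.72473981] w -0.005164858053282897
shift [-0.00884605  0.00130177  0.00167468] turn [-1.59595839e-03  4.49292250e-04 -2.63850183e-05]
```

View pics/s3.png

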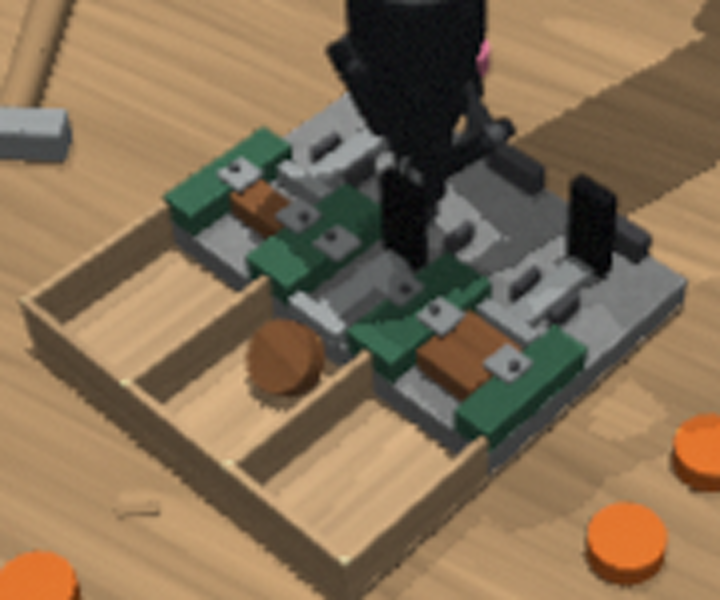

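The blank at (287,357) has tipped off the edge and leans on the pusher or the deck end. The stop isn't reached yet, since the force is only about 6 N, so I'll creep on.

Request:
step_arm:
  series: "-0.01 0 0 0 0 0 -1;-0.02 0 0 0 0 0 -1;-0.02 0 0 0 0 0 -1"

```text
time_s: 4.62
ee_pos: [507.1, -84.6, 88.3]
tcp_rot: [-0.304, -3.125, 0.004]
force: [-6.8, 0.6, 4.2]
width: -0.2
```

Request:
step_arm:
  series: "-0.01 0 0 0 0 0 -1;-0.015 0 0 0 0 0 -1;-0.015 0 0 0 0 0 -1"

```text
time_s: 5.0
ee_pos: [510.4, -85.2, 88.1]
tcp_rot: [-0.303, -3.121, 0.003]
force: [-10.4, -0.2, 8.6]
width: -0.0
```

```bash
python3 -c "
from go import *
where(-52,0,88)
cv2.imwrite('pics/s4.png',cv2.resize(env.snapshot('scene')[90:240,125:305],(720,600),interpolation=cv2.INTER_CUBIC))"
```

```text
t 5.0 jig [-45.62525184  -0.34318853] z 88.1124657509513 F [-10.43958082  -0.19150751   8.6018097 ] w -0.0017773502604165904
shift [0.0212465  0.00115243 0.00048411] turn [-0.00152251 -0.0033547   0.00022284]
```

View pics/s4.png

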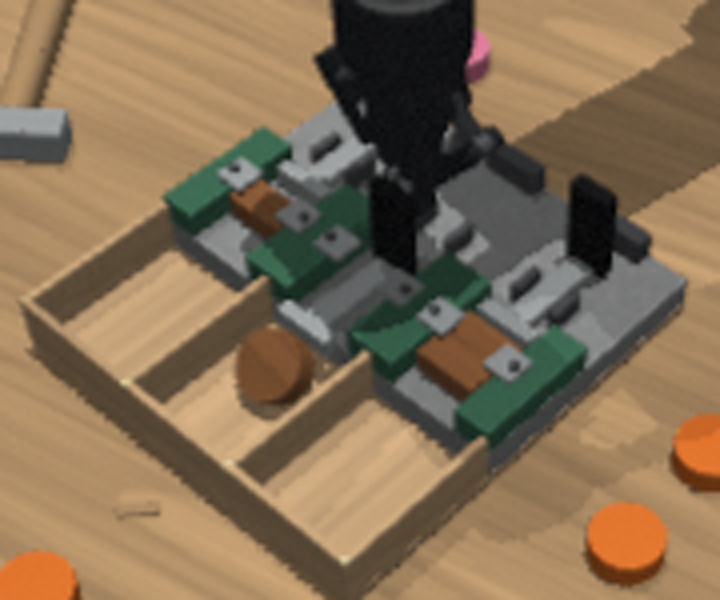

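The force has risen to 10 N, so the stop is just reached. The blank at (273,367) still leans on the pusher. I'll press a touch more to confirm the stop.

Request:
step_arm:
  series: "-0.008 0 0 0 0 0 -1;-0.012 0 0 0 0 0 -1;-0.012 0 0 0 0 0 -1;-0.012 0 0 0 0 0 -1"

```text
time_s: 5.55
ee_pos: [510.5, -85.2, 87.8]
tcp_rot: [-0.301, -3.111, 0.001]
force: [-19.7, 0.9, 16.1]
width: -0.4
```

```bash
python3 -c "
from go import *
where(-160,0,90)
cv2.imwrite('pics/s5.png',cv2.resize(env.snapshot('scene')[90:240,125:305],(720,600),interpolation=cv2.INTER_CUBIC))"
```

```text
t 5.55 jig [-45.51330835  -0.31201953] z 87.80856224645197 F [-19.7087658    0.89325507  16.13888158] w -0.36626079584308835
shift [ 0.38168828  0.0014467  -0.00141115] turn [-0.00150582 -0.0098356   0.00069546]
```

View pics/s5.png

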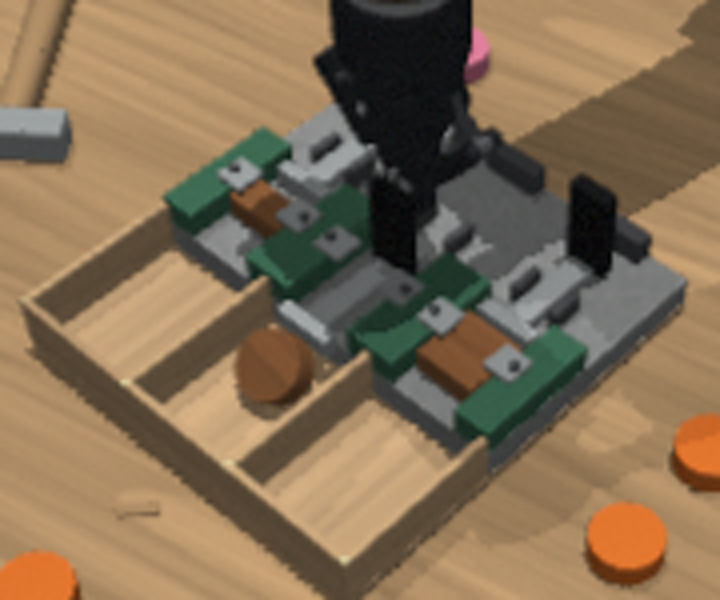

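The slide is on its stop: force is up to 20 N with no more travel. The blank is unchanged at (273,367), leaning on the pusher and clear of the deck edge. I'll back off quickly so it drops before the pusher can drag it.

Request:
step_arm:
  series: "0.2 0 0 0 0.01 0 -1;0.4 0 0 0 0.01 0 -1;0.4 0 0 0 0.01 0 -1;0.4 0 0 0 0.01 0 -1;0.4 0 0 0 0.01 0 -1;0.4 0 -0.2 0 0.01 0 -1;0.4 0 -0.37 0 0.01 0 -1;0.4 0 -0.37 0 0.01 0 -1;0.4 0 -0.37 0 0.01 0 -1"

```text
time_s: 6.72
ee_pos: [395.1, -62.5, 200.6]
tcp_rot: [-0.299, -3.096, -0.001]
force: [-0.8, 0.2, -0.3]
width: 0.4
```

```bash
python3 -c "
from go import *
where(-160,0,200)
cv2.imwrite('pics/s6.png',cv2.resize(env.snapshot('scene')[90:240,125:305],(720,600),interpolation=cv2.INTER_CUBIC))"
```

```text
t 6.725 jig [-163.06503382   -0.26313513] z 200.57879266360885 F [-0.79023466  0.17896508 -0.26482071] w 0.39213834019906324
shift [-0.01027229  0.00086913  0.00161207] turn [-0.00149566 -0.01958473  0.00075478]
```

View pics/s6.png

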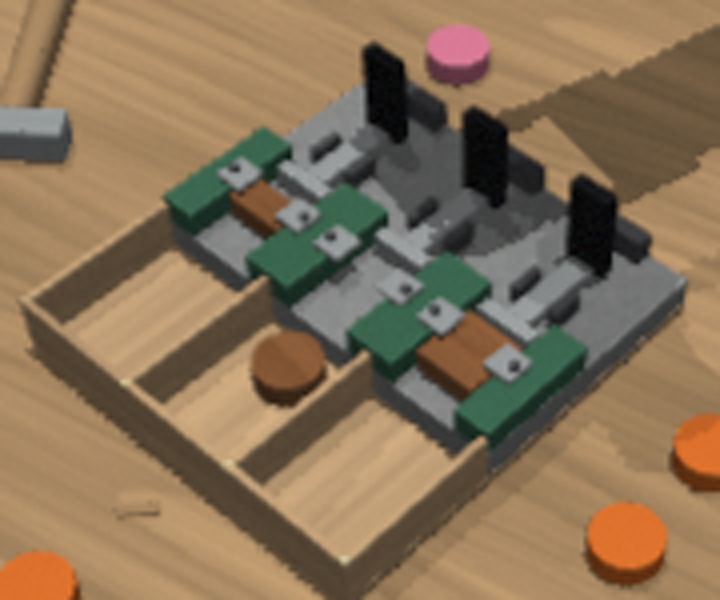

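The blank at (288,365) now looks flat, and the paddle has sprung back to (485,155). I'll check flatness and place with numbers.

```bash
python3 - <<'E'
from go import *
c,n=np.cos(yaw),np.sin(yaw);J=np.array([[c,-n],[n,c]])
for name,box in (("scene",(183,165,212,195)),("top",(225,125,405,310))):
    im=env.snapshot(name);x0,y0,x1,y1=box
    h=cv2.cvtColor(im,cv2.COLOR_BGR2HSV)[y0:y1,x0:x1]
    m=((h[...,0]<14)&(h[...,1]>125)).astype(np.uint8)
    k,l,st,ce=cv2.connectedComponentsWithStats(m)
    for i in range(1,k):
        if st[i,4]>40:
            ys,xs=np.where(l==i)
            P=np.array([J.T@(onz(name,(x+x0,y+y0),26)[:2]-O) for x,y in zip(xs,ys)])
            print(name,st[i],"jig c",P.mean(0),"ext",np.ptp(P,0))
E
```

```text
scene [  5   8  18  18 247] jig c [64.59527322  3.56103254] ext [48.26789136 45.80244152]
top [90 57 15 14 65] jig c [63.06674415 -2.05646613] ext [29.55102201 27.56452948]
top [ 39  69  22  25 194] jig c [ 1.22838276 86.28630251] ext [42.76749279 41.78670622]
top [126  99  14  13 107] jig c [ -1.99946106 -90.00386243] ext [21.49480693 26.16632976]
```

```bash
python3 -c "
from rig import env
env.sign_off()"
```

```text
the job is handed in; nothing more can be done
```

The round blank was in the middle lane. It now lies in that lane's catch tray, and I handed the job in at about 7 s.

I pushed that lane's paddle from behind with the shut fingers until it reached its stop. There the force rose to about 20 N in x (25 N in all) with no further travel. The blank leaned on the pusher until I drew back; then it dropped and the paddle sprang back to rest.

**Last checks:**
- **Place and flatness:** both cameras put the blank's centre near jig x = 64, y ≈ 0. The scene camera gives it a 46–48 mm extent at the height of a flat blank (given 44 mm). With its rear edge about 12 mm clear of the deck end, it has nothing left to lean on.
- **Less certain:** the top camera's colour mask caught only part of the blank (about 29 mm), so it agrees on the position but says nothing about flatness.
- **Other blanks and robot:** the square and oblong blanks look unmoved in their lanes. The fingers are clear of the jig, about 80 mm above the paddle tops, and the force reads about zero.

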